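# Refit the gas hob knob and hold it pressed

### The arm

A 6-joint arm with a two-finger parallel gripper is mounted at the origin on the work surface. World frame = base frame: x ahead of the robot, y to its left, z up, the work surface at z = 0. Lengths are in m, angles in degrees, forces in N, time in s.
With the tool pointing down it reaches from about 0.3 to 0.75 m from the base axis. Payload 8.5 kg.
Tool frame: the origin (TCP) lies on the centre line of the jaws, within the pads' length; the fingertips stand 14 mm ahead of it and the grasp point (between the pads) lies 5 mm behind it; z points along the fingers, x is the direction in which the jaws open and shut, and the axes are right-handed (so a half turn about z gives the same grasp; the last joint's range is limited). The gripper opens to 85 mm and grips with 20 to 120 N. Pads are 22 mm wide; open, the fingers measure 114 mm over their backs; the gripper's body (76 mm by 85 mm) begins 54 mm behind the grasp point. The pads swing forward as they close: fully open they stand 13 mm farther back than shut.
Start: joints at [-86.419, 21.807, 74.336, -0, 83.858, -12.336], TCP at [0.151, -0.529, 0.245] pointing down, gripper open.
Joint ranges: [-178.18, 178.18], [-50.72, 133.34], [12.68, 142.11], [-81.47, 261.47], [9.98, 163.14], [-165.26, 165.26]. Speed limits (degrees/s): [136.94, 136.94, 180, 180, 180, 180].

### API

Orientations are given as a 3x3 rotation matrix whose columns are the frame's x, y, z axes.
In Python, from rig import * gives the robot as it stands.
- The arm moves only by the shell command python3 -m crank 'ROWS' [FORCE]. ROWS is JSON, one flat list of numbers, 7 for each row, row after row: the turn, a rotation vector about the world's x, y, z in rad, then the shift along the world's x, y, z in m, then the opening in per cent of the stroke, from 0 (shut) to 100 (fully open). A call has 1 to 20 rows; each row shifts and turns the commanded pose from where the row before left it; what a row does not reach is not made up. A row lasts 1/10 s, in which the tool goes at most 50 mm and 8.59 degrees, less where a joint would pass 70% of its speed; a pose out of reach is approached as far as the arm can. A call is refused whole if a number of a shift passes 0.05 or a number of a turn 0.15, either way. A call with a gripper value outside its range is refused whole. The fingers move at their own pace and stop on an object; FORCE is the grip in N (left out, the last holds). Time passes only in rows, so rows that do not move let the fingers close. It gives the time, the measured TCP pose, the force and the opening at its end, in the units of the state.
- observe(): the state, without advancing time (a new reading comes with each control period).
- get_image(name): name is "scene" or "side" or "wrist"; returns a dict with "frame" (384x512x3 uint8, red, green, blue), "fov_y" (degrees; the focal length in pixels is half the picture's height over the tangent of half this angle, whatever the lens; pixels are square), "cx", "cy" (the principal point, pixels), "k1" (the pictures are not rectified: a ray, as slopes to the right and down, at radius r is drawn at 1 + k1 r^2 times it, then the intrinsics apply), "world_to_cam" (4x4, takes a point from world to camera coordinates). Camera axes: x right, y up, looking along -z (the intrinsics and any distortion apply to the point x, -y, -z); pixel columns grow to the right and rows downward; lengths in m; the calibration is good to about 2 mm. A picture is of the moment at which its call begins. There is no depth.
- close_job(): hands the job in, once; it reports no verdict.
The state is a dict: "time_s": time; "q": joint angles; "qvel": joint speeds; "joint_efforts": joint torques, N m; "position": TCP position; "tool_rot": TCP orientation; "ft_force": force on the tool from outside, world axes, zero at the start; "wrist_torque": the same for the moment, N m; "grip_width": finger opening in m.
Only numpy, scipy, OpenCV 4.12 (cv2) and the standard library are available. Lean on these libraries where they do the work, as an engineer would, in place of code of your own. Each camera call takes 0.05 s, during which the arm holds its last target. There are 200 camera calls.

### The job

The control knob has come off the hob. Pick up the knob that has the bar grip and pointed nose, turn it so that the flat in its bore (on the nose side) matches the flat on the D-shaped shaft, push it fully home on the shaft, then press it right down against the valve's spring and finish while still holding it down with the hand, as one does to keep the flame safety open. Leave the round spare knob, the meal tray and the spoon where they are.

Things in the scene. Friction and masses are not known exactly. Their poses are not given: they have to be found in the camera images.
- knob: Knob, 44 mm tall, 56-112 g, standing bore down on the table left or right of the hob. Origin: centre of underside; z up. A 12-sided aluminium skirt 56 mm across reaches up to 18 mm; on it a black flat-sided bar grip, 20 mm thick (y), from x -28 to +28 mm, 18 to 44 mm high, running on at +x into a pointed nose that ends 38 mm from the axis; other end blunt. Nose (+x) is within 0.8 rad of world +x.
- knob_grip (a point): Point on the knob's axis in the middle of the bar grip, 31 mm above the underside; axes as knob.
- knob_bore (a point): Centre of the closed inner end of the knob's bore, 16 mm above the underside; axes as knob. The bore opens in the underside: round, 17.2 mm diameter, 16 mm deep, with one flat on the nose (+x) side, 4.1 mm from the axis. Its closed end rests on the shaft's tip when the knob is fully home.
- hob: Grey one-burner countertop gas hob, fixed, 340 mm deep (x), 280 mm wide (y), top face 70 mm above the table. Origin: centre of its underside; front (-x side) towards the robot. The shaft stands on the front strip, 130 mm from the origin towards -x. Burner and pan support, up to 105 mm above the table, stay 65 mm or more from the shaft's axis.
- shaft_tip (a point): Top centre of the bare upright brass D-shaft, 94 mm above the table (24 above the hob) unpressed. Diameter 15 mm, one flat 3 mm from the axis; z up, +x points out of the flat, within 0.7 rad of world +x. Top 3 mm tapered by about 2 mm all round. 1.1 mm radial clearance in the bore: flats must agree within about 7 degrees. Stiff to turn (0.4 N m). Knob home: its underside 8 mm above the hob.
- valve (a joint): How far the shaft is pressed down, in m: 0 released, 0.005 fully down (stop). It is sprung: starts to move at 3 N and needs 8 N at the stop; it springs back when let go.
- spare_knob: Bystander: round fluted black knob on a round aluminium foot, without bar or nose, 52 mm across the foot, 30 mm tall, origin at the centre of its underside; on the other side of the hob from the knob.
- meal_tray: Bystander: black plastic meal trays, nested, 222 x 172 mm and 48 mm high, origin at the centre of the underside.
- spoon: Bystander: steel serving spoon, 260 mm long, lying along its x axis, origin below its middle.
Things that resemble listed ones, but are neither listed nor needed, are in the scene too. Leave any green or orange look-alike of the knob alone.

How it is judged (in metres and radians):
On the way, in this order (a step that is already met when the one before it is completed fails the run):
1. the knob is held by the fingers, clear of the table (height (world z) of knob above 0.03 m and contact force between the fingers and knob above 1 N and contact force between knob and hob below 0.2 N), for 0.2 s.
2. the knob is fully home on the shaft, flats matched (horizontal distance between knob_bore and shaft_tip below 0.0025 m and z of knob_bore in the frame of shaft_tip below 0.002 m and angle between the x axis of knob and the x axis of shaft_tip, either way round below 0.25 rad), for 0.2 s.
At the end, for the whole second after the job is handed in: The knob is upright and fully home on the shaft (bore end within 2 mm of the shaft's tip in height and 2.5 mm sideways, flats matched within 0.25 rad) and the hand is still on it and holds the valve pressed down by more than 3 of its 5 mm, with more than 3 N between knob and shaft (all of step 2 and angle between knob's own z axis and vertical below 0.1 rad and value of joint valve above 0.003 m and contact force between knob and hob above 3 N and contact force between the fingers and knob above 1 N); the arm keeps its last pose, push and grip.
It fails at once if the spare knob is disturbed (distance of spare_knob from where it was at the start of the episode above 0.02 m).
It fails at once if the meal tray is disturbed (distance of meal_tray from where it was at the start of the episode above 0.02 m).
It fails at once if the spoon is disturbed (distance of spoon from where it was at the start of the episode above 0.02 m).
It also fails if it takes over 48 s, if anything falls off the work surface, if the arm or the gripper's body presses on something with over 40 N, if the wrist force passes 120 N, or if a joint passes its speed limit or range.

## Working session

There is one attempt and no reset: what is moved stays moved. The work goes in short steps, Python scripts to look and compute and a shell command to move; the robot and the scene stay as the last step left them, time stands still between calls to the robot, and variables do not carry over. Pictures are saved under pics/ and viewed, about 8 in all and at most 12, crops included, and the job is handed in when it is done.

```bash
ls; mkdir -p pics
cat > h.py <<'E'
from rig import *
import numpy as np, cv2
def snap(n,fn):
    d=get_image(n); cv2.imwrite('pics/'+fn+'.png',d['frame'][:,:,::-1]); np.save('pics/'+fn+'.npy',d,allow_pickle=True); return d
def load(fn): return np.load('pics/'+fn+'.npy',allow_pickle=True).item()
def K(d):
    f=d['frame'].shape[0]/2/np.tan(np.radians(d['fov_y']/2)); return np.array([[f,0,d['cx']],[0,f,d['cy']],[0,0,1.]]),np.array([d['k1'],0,0,0,0.])
def ray(d,uv):
    k,_=K(d); s=(np.array(uv,float)-[d['cx'],d['cy']])/k[0,0]; t=s.copy()
    for _ in range(30): t=s/(1+d['k1']*(t@t))
    M=np.array(d['world_to_cam']); R=M[:3,:3]; return -R.T@M[:3,3], R.T@np.array([t[0],-t[1],-1])
def onz(d,uv,z):
    o,v=ray(d,uv); return o+v*(z-o[2])/v[2]
def proj(d,p):
    M=np.array(d['world_to_cam']); c=M[:3,:3]@np.array(p)+M[:3,3]; s=np.array([c[0],-c[1]])/-c[2]
    return K(d)[0][0,0]*s*(1+d['k1']*(s@s))+[d['cx'],d['cy']]
def cross(d1,u1,d2,u2):
    a,v=ray(d1,u1);b,w=ray(d2,u2); s=np.linalg.lstsq(np.c_[v,-w],b-a,rcond=None)[0]; p,q=a+s[0]*v,b+s[1]*w
    return (p+q)/2,np.linalg.norm(p-q)
E
python3 - <<'E'
from h import *
s=observe(); print(s)
ims=[snap(n,n+'0')['frame'] for n in('scene','side')]
snap('wrist','wrist0')
for n in('scene0','side0','wrist0'):
    d=load(n); print(n,d['fov_y'],d['cx'],d['cy'],d['k1'],ray(d,(256,192)))
    cv2.imwrite('pics/%sb.png'%n,cv2.resize(d['frame'][:,:,::-1],(800,600),interpolation=cv2.INTER_CUBIC))
E
```

```text
pics
{'time_s': 0.0, 'q': array([-8.64198766e+01,  2.18426637e+01,  7.43862165e+01, -4.04887045e-05,
        8.38577862e+01, -1.23368411e+01]), 'qvel': array([-0.00707973, -0.078809  , -0.04185044, -0.02702724, -0.1069838 ,
        0.03814913]), 'joint_efforts': array([-1.84638528e-03, -4.48466957e+01, -2.31276762e+01, -3.45237877e-04,
        4.87331665e-03, -5.32900572e-06]), 'position': array([ 0.15080423, -0.52863288,  0.24468747]), 'tool_rot': array([[ 2.74243968e-01, -9.61660146e-01, -9.51552207e-05],
       [-9.61659015e-01, -2.74243795e-01,  1.50961632e-03],
       [-1.47783358e-03, -3.22496295e-04, -9.99998856e-01]]), 'ft_force': array([-0.65261878, -0.34676313, -0.33017236]), 'wrist_torque': array([ 0.01884789, -0.02097597, -0.04743982]), 'grip_width': 0.08540346713916927}
scene0 50.90140545228725 256.42720202295123 195.27662896554014 -0.02992688308927955 (array([ 1.00398026, -0.77399785,  0.7358261 ]), array([-0.43640595,  0.68906443, -0.57862523]))
side0 53.698984138367294 253.50612657339076 190.27531179224863 -0.11718858833750483 (array([0.2893626 , 0.59525256, 0.75602171]), array([ 0.25316986, -0.62693783, -0.73682962]))
wrist0 67.950162106605 253.31155070793167 188.6608994707131 0.015459599237451339 (array([ 0.22153214, -0.50892045,  0.37349682]), array([-0.2823387 , -0.08908417, -0.95528804]))
```

View pics/scene0b.png

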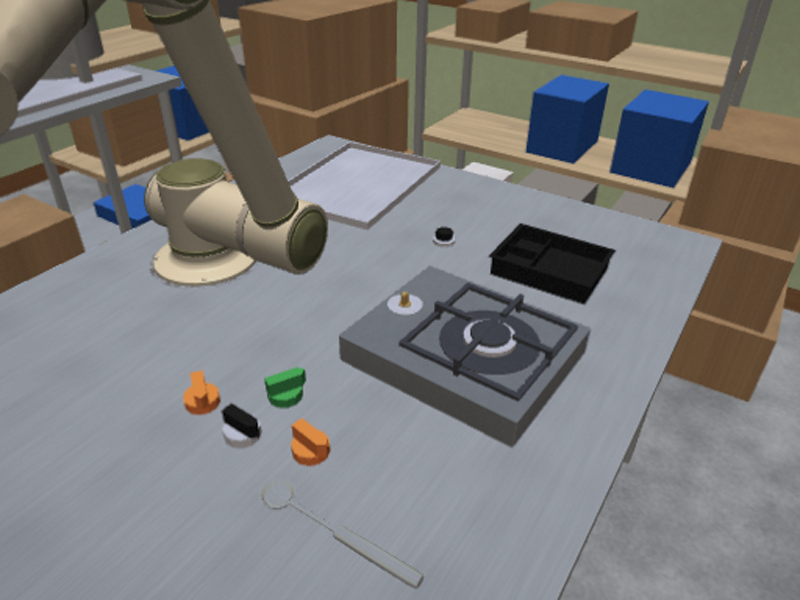

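View pics/side0b.png

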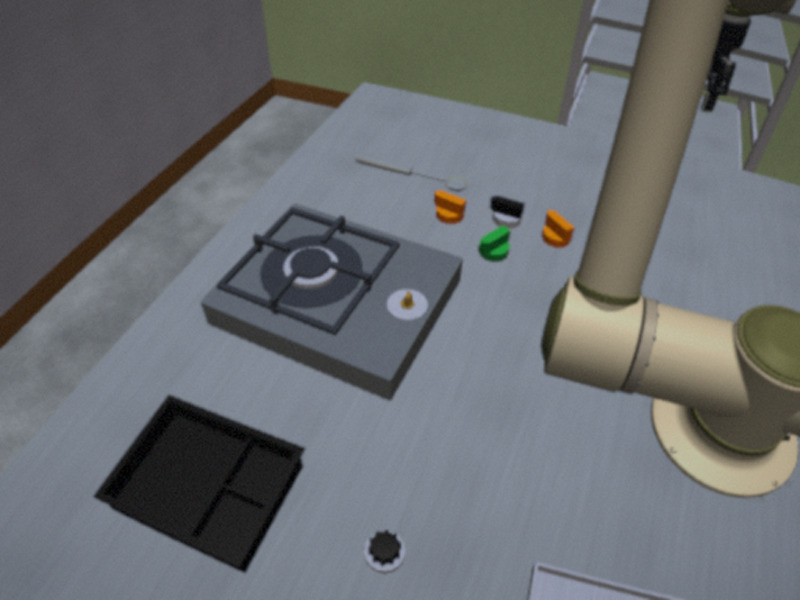

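Scene view: the black-bar knob stands at (240,425) in the 800x600 picture, among green and orange look-alikes, and the brass shaft is at (405,300). Side view: knob at (508,210), shaft at (408,300). Next I'll measure both from colour masks.

```bash
cat > m.py <<'E'
from h import *
out=[]
for n,(kx,ky),(sx,sy) in(('scene0',(240,425),(405,300)),('side0',(508,208),(408,300))):
    d=load(n); f=d['frame']; s=.64
    hsv=cv2.cvtColor(f,cv2.COLOR_RGB2HSV)
    def blob(m,x,y,r=22):
        w=np.zeros(m.shape,np.uint8); x,y=int(x*s),int(y*s); w[y-r:y+r,x-r:x+r]=m[y-r:y+r,x-r:x+r]
        k,l,st,c=cv2.connectedComponentsWithStats(w); i=1+np.argmax(st[1:,4]); return l==i
    b=blob(((hsv[...,2]<75)).astype(np.uint8),kx,ky); br=blob(((hsv[...,0]>8)&(hsv[...,0]<32)&(hsv[...,1]>90)).astype(np.uint8),sx,sy,14)
    P=lambda m:np.argwhere(m)[:,::-1]
    pb,ps=P(b),P(br); print(n,'bar',len(pb),pb.mean(0),'shaft',len(ps),ps.mean(0),ps.min(0),ps.max(0))
    c=onz(d,pb.mean(0),.034); print(' bar on z.034',c, 'shaft mid on .08', onz(d,ps.mean(0),.083))
    out.append((d,pb.mean(0),ps.mean(0)))
    for nm,x,y in(('k',kx,ky),('s',sx,sy)):
        x,y=int(x*s),int(y*s); cv2.imwrite(f'pics/c_{n}_{nm}.png',cv2.resize(f[y-24:y+24,x-32:x+32,::-1],(400,300),interpolation=cv2.INTER_CUBIC))
print(cross(out[0][0],out[0][1],out[1][0],out[1][1]),cross(out[0][0],out[0][2],out[1][0],out[1][2]))
a=[cv2.imread(f'pics/c_{n}_{m}.png') for n in('scene0','side0') for m in 'ks']
cv2.imwrite('pics/mont.png',np.vstack([np.hstack(a[:2]),np.hstack(a[2:])]))
E
python3 m.py
```

```text
scene0 bar 303 [154.12211221 269.27392739] shaft 43 [258.81395349 191.55813953] [256 187] [262 195]
 bar on z.034 [ 0.44629951 -0.33797559  0.034     ] shaft mid on .08 [0.51698804 0.00963297 0.083     ]
side0 bar 193 [324.02590674 131.86010363] shaft 44 [260.31818182 192.79545455] [257 188] [263 196]
 bar on z.034 [ 0.44227766 -0.33106208  0.034     ] shaft mid on .08 [0.51006638 0.02091462 0.083     ]
(array([ 0.44317604, -0.33569458,  0.03028121]), np.float64(0.0003007714998452441)) (array([0.51231317, 0.0163088 , 0.0773125 ]), np.float64(0.0009011233935130084))
```

View pics/mont.png

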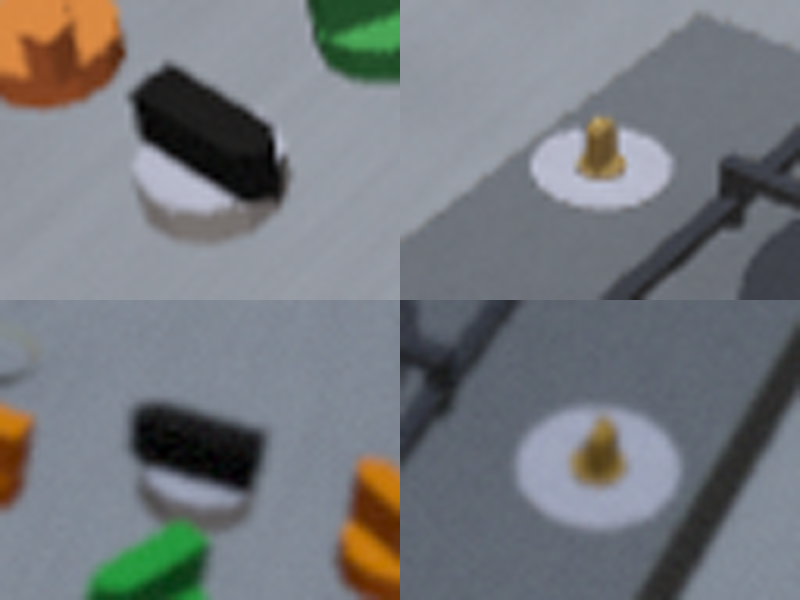

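Crops: the bar's nose points lower right in the scene crop (towards world +x). The D-shaft flat isn't resolved yet. The two views agree on the knob at about (0.443, -0.336) and the shaft at about (0.512, 0.016). I'm moving above the knob to look closer.

```bash
python3 -m crank '[0,0,0,0.0365,0.0242,-0.005,100, 0,0,0,0.0365,0.0242,-0.005,100, 0,0,0,0.0365,0.0242,-0.005,100, 0,0,0,0.0365,0.0242,-0.005,100, 0,0,0,0.0365,0.0242,-0.005,100, 0,0,0,0.0365,0.0242,-0.005,100, 0,0,0,0.0365,0.0242,-0.005,100, 0,0,0,0.0365,0.0242,-0.005,100, 0,0,0,0,0,0,60, 0,0,0,0,0,0,60]' 60
python3 - <<'E'
from h import *
d=snap('wrist','w1'); cv2.imwrite('pics/w1b.png',cv2.resize(d['frame'][:,:,::-1],(800,600),interpolation=cv2.INTER_CUBIC))
s=observe(); print(s['position'],s['tool_rot'],s['grip_width'],ray(d,(256,192)),proj(d,(.443,-.336,.044)))
E
```

```text
time_s: 1.15
position: [0.4432, -0.3347, 0.2049]
tool_rot: [[0.276, -0.961, -0.001], [-0.961, -0.276, 0.0], [-0.001, 0.001, -1.0]]
ft_force: [-0.7, -1.1, -0.1]
grip_width: 0.0591
[ 0.44258832 -0.33539748  0.20517671] [[ 2.74512235e-01 -9.61583497e-01 -4.58509508e-04]
 [-9.61583575e-01 -2.74512317e-01  1.25612139e-04]
 [-2.46653068e-04  4.06413143e-04 -9.99999887e-01]] 0.05215274314479864 (array([ 0.51396938, -0.31469853,  0.33358405]), array([-0.28279312, -0.0904277 , -0.95502736])) [254.32046334 177.52017303]
```

View pics/w1b.png

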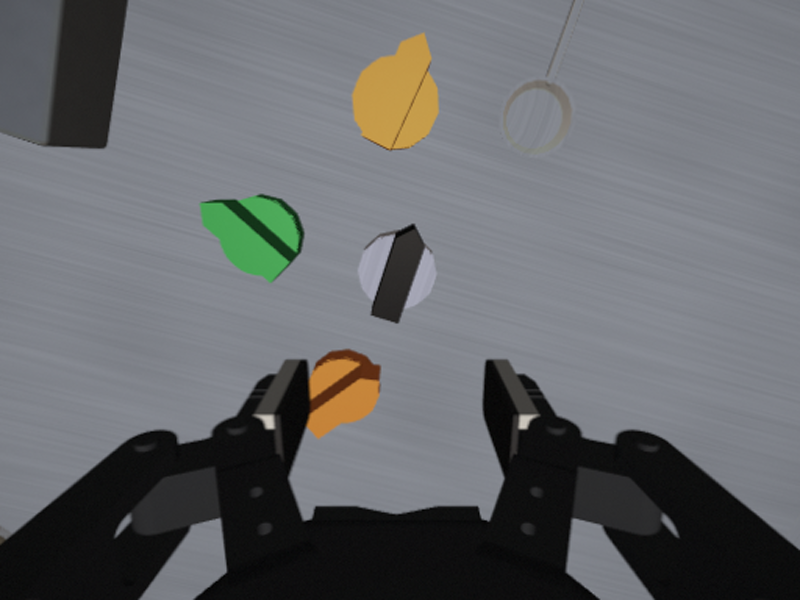

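The wrist view shows the knob at (398,275), with its nose up and to the right and the bar almost aligned with the jaws. The green look-alike at (255,240) and the orange one at (345,390) are close. I'll measure the bar axis by casting its mask onto z = 44 mm.

```bash
cat > k.py <<'E'
from h import *
import sys
d=load('w1'); f=d['frame']
hsv=cv2.cvtColor(f,cv2.COLOR_RGB2HSV)
m=np.zeros(f.shape[:2],np.uint8); m[130:215,220:290]=(hsv[...,2]<90)[130:215,220:290]
k,l,st,c=cv2.connectedComponentsWithStats(m); i=1+np.argmax(st[1:,4]); P=np.argwhere(l==i)[:,::-1]
cs=max(cv2.findContours((l==i).astype(np.uint8),0,1)[0],key=len)
W=np.array([onz(d,p,.044)[:2] for p in P])
r=cv2.minAreaRect((W*1e4).astype(np.float32)); print(len(P),r, cv2.boxPoints(r)/1e4)
mu=W.mean(0); u=np.linalg.svd(W-mu,full_matrices=False)[2][0]; u*=np.sign(u[0]); n=np.array([-u[1],u[0]])
t=(W-mu)@u; e=(W-mu)@n; print('pca',np.degrees(np.arctan2(u[1],u[0])),t.min(),t.max(),e.min(),e.max(),'centre from blunt',mu+u*(t.min()+.028))
# skirt circle at z=.018
sk=np.zeros_like(m); sk[130:215,215:295]=((hsv[...,2]>150)&(hsv[...,1]<40))[130:215,215:295]
k,l,st,c=cv2.connectedComponentsWithStats(sk|m); i=1+np.argmax(st[1:,4]); 
Q=np.array([onz(d,p,.018)[:2] for p in np.argwhere((l==i)&(sk>0))[:,::-1]]); print('skirt',cv2.minEnclosingCircle((Q*1e4).astype(np.float32)),len(Q))
tip=[onz(d,np.array(p)*.64,.044)[:2] for p in((385,318.5),(408,238))]; print('ends',tip)
# shaft reachable views
for p in((255,240),(345,390),(395,100)): print('others',onz(d,np.array(p)*.64,.03)[:2])
E
python3 k.py
```

```text
1183 ((4463.79150390625, -3310.004150390625), (305.10748291015625, 680.5579833984375), 88.69329071044922) [[ 0.41201222 -0.34547585]
 [ 0.4800503  -0.3470278 ]
 [ 0.4807461  -0.31652498]
 [ 0.412708   -0.31497303]]
pca -0.2973586669235103 -0.03331662837674757 0.03483586462615129 -0.011205789746198215 0.0193346978544513 centre from blunt [ 0.4401618  -0.33539549]
skirt ((4405.04052734375, -3359.326171875), 291.87091064453125) 921
ends [array([ 0.41253411, -0.33589511]), array([ 0.47042545, -0.33532612])]
others [ 0.43800341 -0.23593557]
others [ 0.34382523 -0.32322647]
others [ 0.54950143 -0.30380285]
```

The axis is at about (0.4405, -0.336) with the yaw near 0°. The bar is 57 mm from blunt end to shoulder and the skirt is 58 mm across, which agree with the given sizes. I'm turning the jaws by -15.7° and descending to a TCP height of 37 mm.

```bash
python3 -m crank '[0,0,-0.0915,-0.001,0,0,60, 0,0,-0.0915,-0.001,-0.0005,0,60, 0,0,-0.0915,0,0,0,60, 0,0,0,0,0,-0.03,60, 0,0,0,0,0,-0.03,60, 0,0,0,0,0,-0.03,60, 0,0,0,0,0,-0.03,60, 0,0,0,0,0,-0.02,60, 0,0,0,0,0,-0.014,60, 0,0,0,0,0,-0.014,60, 0,0,0,0,0,0,60, 0,0,0,0,0,0,60]' 60
python3 - <<'E'
from h import *
d=snap('wrist','w2'); cv2.imwrite('pics/w2b.png',cv2.resize(d['frame'][:,:,::-1],(800,600),interpolation=cv2.INTER_CUBIC))
s=observe(); print(s['position'],s['tool_rot'],s['grip_width'],s['ft_force'])
E
```

```text
time_s: 2.4
position: [0.4403, -0.3367, 0.0378]
tool_rot: [[0.002, -1.0, 0.0], [-1.0, -0.002, -0.0], [0.0, -0.0, -1.0]]
ft_force: [-0.0, -0.5, 0.2]
grip_width: 0.051
[ 0.44056904 -0.33663043  0.03811015] [[ 2.22187620e-03 -9.99997301e-01  6.79392511e-04]
 [-9.99997147e-01 -2.22247077e-03 -8.75651243e-04]
 [ 8.77158810e-04 -6.77444984e-04 -9.99999386e-01]] 0.05148404537339583 [ 0.25902495 -0.42106653  0.47590503]
```

View pics/w2b.png

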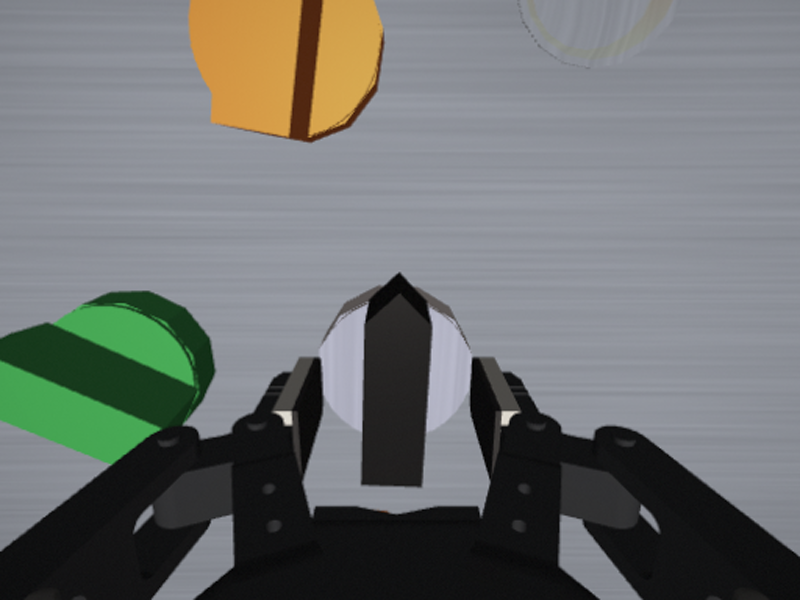

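The knob is centred between the pads with the bar parallel to them (bar at (395,390)). Closing and lifting now.

```bash
python3 -m crank '[0,0,0,0,0,0,0, 0,0,0,0,0,0,0, 0,0,0,0,0,0,0, 0,0,0,0,0,0,0, 0,0,0,0,0,0,0, 0,0,0,0,0,0,0, 0,0,0,0,0,0,0, 0,0,0,0,0,0,0, 0,0,0,0,0,0.02,0, 0,0,0,0,0,0.03,0, 0,0,0,0,0,0.03,0, 0,0,0,0,0,0.03,0, 0,0,0,0,0,0.03,0, 0,0,0,0,0,0,0, 0,0,0,0,0,0,0, 0,0,0,0,0,0,0]' 70
python3 -m crank '[0,0,0,0,0.035,0,0, 0,0,0,0,0.035,0,0, 0,0,0,0,0.035,0,0, 0,0,0,0,0.035,0,0, 0,0,0,0,0.035,0,0, 0,0,0,0,0.035,0,0, 0,0,0,0,0.035,0,0, 0,0,0,0,0.035,0,0, 0,0,0,0,0.035,0,0, 0,0,0,0,0.035,0,0, 0,0,0,-0.008,0.002,0,0, 0,0,0,0,0,0,0, 0,0,0,0,0,0,0, 0,0,0,0,0,0,0]'
python3 - <<'E'
from h import *
d=snap('wrist','w3'); f=d['frame'][:,:,::-1]; cv2.imwrite('pics/w3b.png',cv2.resize(f[60:360,56:456],(800,600),interpolation=cv2.INTER_CUBIC))
s=observe(); print(s['position'],s['tool_rot'],s['grip_width'],s['ft_force'],s['q'])
print([proj(d,p) for p in((.512,.016,.094),(.512,.016,.07))])
E
```

```text
time_s: 4.05
position: [0.4405, -0.3354, 0.1762]
tool_rot: [[0.003, -1.0, -0.001], [-1.0, -0.003, 0.002], [-0.002, 0.001, -1.0]]
ft_force: [1.1, -0.3, -1.6]
grip_width: 0.0184
time_s: 5.45
position: [0.4331, 0.0152, 0.1771]
tool_rot: [[0.002, -1.0, -0.0], [-1.0, -0.002, -0.0], [0.0, 0.0, -1.0]]
ft_force: [-0.7, -0.6, -0.6]
grip_width: 0.0185
[0.43305914 0.01530389 0.17716687] [[ 1.73999603e-03 -9.99998475e-01 -1.52565956e-04]
 [-9.99998486e-01 -1.73999110e-03 -3.23802098e-05]
 [ 3.21146970e-05  1.52622067e-04 -9.99999988e-01]] 0.018459452119039352 [ 0.12753099  0.8224144  -1.42014598] [-1.37068862e+01  1.43166868e+01  9.82735128e+01 -4.19538801e-03
  6.74178533e+01  7.61950308e+01]
[array([252.42570606,  95.74146716]), array([252.51216669,  96.56421298])]
```

View pics/w3b.png

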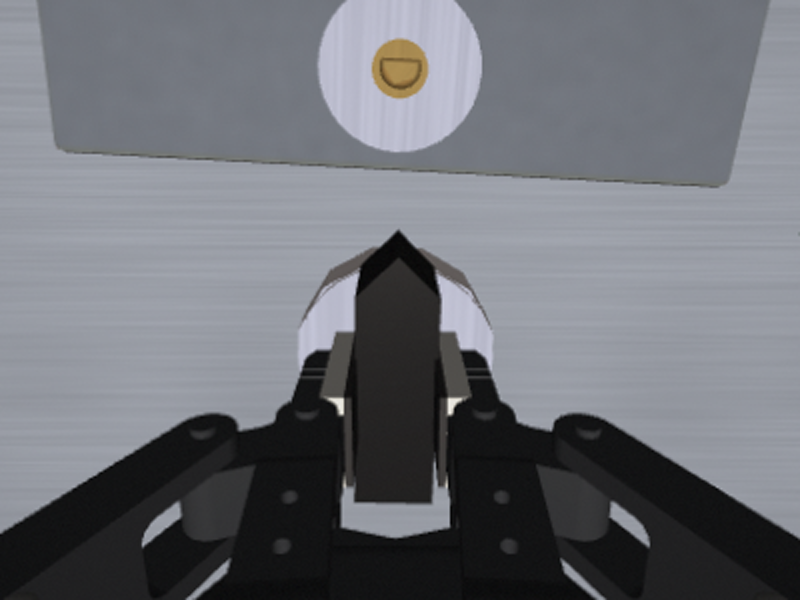

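The knob is held with the bar square. The D-shaft shows at crop (400,68), with its flat facing up (+x) and tilted only a few degrees. I'll measure the shaft centre from the plate circle and the tip outline, and the held knob's axis from its corners.

```bash
cat > s.py <<'E'
from h import *
d=load('w3'); f=d['frame']; hsv=cv2.cvtColor(f,cv2.COLOR_RGB2HSV)
F=lambda p:(56+(p[0]+.5)/2-.5,60+(p[1]+.5)/2-.5)
zt=.1772-.0380+.044
for n,p in dict(shL=(357,297),shR=(439,297),tip=(398,258),blL=(355,500),blR=(433,502)).items(): print(n,onz(d,F(p),zt)[:2])
br=((hsv[...,0]>8)&(hsv[...,0]<32)&(hsv[...,1]>70)); br[130:]=0
P=np.argwhere(br)[:,::-1]; print('brass',len(P),P.mean(0),P.min(0),P.max(0),onz(d,P.mean(0),.072)[:2])
pl=((hsv[...,2]>165)&(hsv[...,1]<45)).astype(np.uint8); pl[:45]=0; pl[140:]=0; 
k,l,st,c=cv2.connectedComponentsWithStats(pl); i=l[94,225]; print(st[i])
cs=max(cv2.findContours((l==i).astype(np.uint8),0,1)[0],key=len)[:,0]
cs=cs[cs[:,1]<136]
W=np.array([onz(d,p,.071)[:2] for p in cs]); A=np.c_[2*W,np.ones(len(W))]; s=np.linalg.lstsq(A,(W**2).sum(1),rcond=None)[0]; r=np.sqrt(s[2]+s[0]**2+s[1]**2); print('plate',s[:2],r,np.std(np.hypot(*(W-s[:2]).T)))
c=f[70:118,222:286,::-1]; cv2.imwrite('pics/sh.png',cv2.resize(c,(640,480),interpolation=cv2.INTER_CUBIC))
E
python3 s.py
```

```text
shL [0.46073061 0.02404457]
shR [0.46075816 0.00525732]
tip [0.4700678  0.01467832]
blL [0.40538043 0.02550272]
blR [0.40479874 0.00551343]
brass 639 [255.57589984  93.93114241] [242  80] [269 108] [0.51390094 0.0136131 ]
[ 215   49   82   87 4897]
plate [0.51376727 0.01362377] 0.0315717665107426 0.00022646901943807022
```

View pics/sh.png

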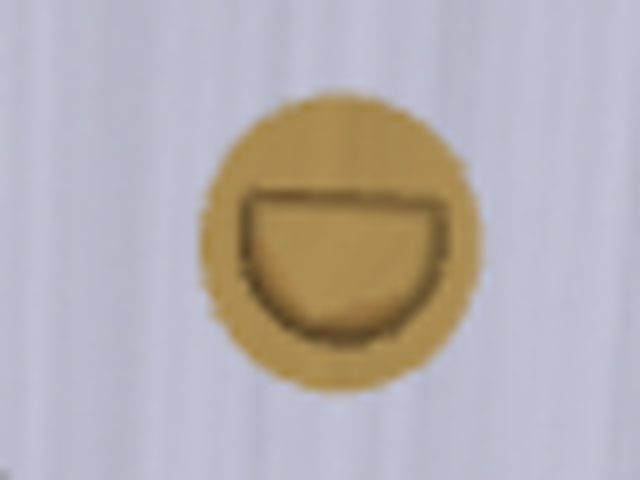

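The flat's normal is at about -3.5° (line from (250,193) to (445,205)) and the knob's yaw is about -0.7°. The plate circle and brass disc agree on the shaft at (0.5138, 0.0136), and the knob axis is at (0.4328, 0.0151). I'm moving over the shaft and turning by -0.05 rad.

```bash
python3 -m crank '[0,0,-0.025,0.027,-0.0005,0,0, 0,0,-0.025,0.027,-0.0005,0,0, 0,0,0,0.027,-0.0005,0,0, 0,0,0,0,0,-0.02,0, 0,0,0,0,0,-0.019,0, 0,0,0,0,0,0,0, 0,0,0,0,0,0,0, 0,0,0,0,0,0,0, 0,0,0,0,0,0,0]'
python3 - <<'E'
from h import *
s=observe(); print(s['position'],s['tool_rot'][:,1],s['ft_force'],s['wrist_torque'])
cr=[]
for n in('scene','side'):
    d=snap(n,n+'1'); u=proj(d,(.5138,.0136,.11)).astype(int); cr.append(cv2.resize(d['frame'][u[1]-25:u[1]+35,u[0]-32:u[0]+32,::-1],(400,375),interpolation=cv2.INTER_CUBIC)); print(u, proj(d,(.5138,.0136,.094)))
cv2.imwrite('pics/hov.png',np.hstack(cr))
E
```

```text
time_s: 6.4
position: [0.5142, 0.0145, 0.1393]
tool_rot: [[-0.047, -0.999, 0.002], [-0.999, 0.047, -0.0], [0.0, -0.002, -1.0]]
ft_force: [-0.0, 0.2, -1.2]
grip_width: 0.0186
[0.5142013  0.01448694 0.13926615] [-0.99889795  0.04690124 -0.00177946] [-0.04212188  0.16384462 -1.23387331] [-0.0172744   0.01237726  0.00688159]
[258 182] [258.68577722 187.29847538]
[260 182] [260.11454787 187.17703494]
```

View pics/hov.png

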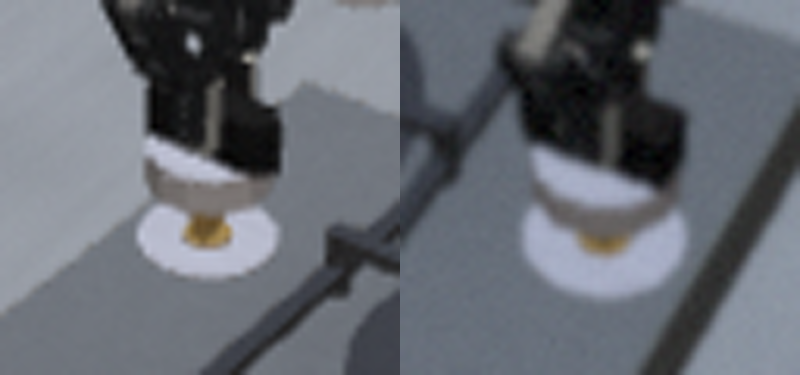

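The skirt sits concentric over the white plate in both crops (mids 212 vs 208 and 605 vs 605, so within about 1 mm). Descending gently while watching the force.

```bash
python3 -m crank '[0,0,0,0,-0.0005,-0.003,0, 0,0,0,0,0,-0.002,0, 0,0,0,0,0,-0.002,0, 0,0,0,0,0,-0.001,0, 0,0,0,0,0,0,0]'; python3 -m crank '[0,0,0,0,0,-0.0015,0, 0,0,0,0,0,-0.0015,0, 0,0,0,0,0,0,0]'
```

```text
time_s: 7.0
position: [0.5137, 0.0142, 0.1301]
tool_rot: [[-0.047, -0.999, -0.0], [-0.999, 0.047, 0.0], [-0.0, 0.0, -1.0]]
ft_force: [0.2, 0.1, -0.2]
grip_width: 0.0187
time_s: 7.3
position: [0.5137, 0.0142, 0.1271]
tool_rot: [[-0.047, -0.999, -0.0], [-0.999, 0.047, 0.0], [-0.0, 0.0, -1.0]]
ft_force: [-0.0, 0.1, -2.0]
grip_width: 0.0187
```

The underside is already 5 mm below the shaft's tip with no force, so the knob is going on. Continuing.

```bash
python3 -m crank '[0,0,0,0,0,-0.0015,0, 0,0,0,0,0,-0.0015,0, 0,0,0,0,0,-0.0015,0, 0,0,0,0,0,-0.0015,0, 0,0,0,0,0,-0.0015,0, 0,0,0,0,0,0,0]'; python3 -m crank '[0,0,0,0,0,-0.0015,0, 0,0,0,0,0,-0.001,0, 0,0,0,0,0,-0.001,0, 0,0,0,0,0,0,0, 0,0,0,0,0,0,0, 0,0,0,0,0,0,0, 0,0,0,0,0,0,0]'
```

```text
time_s: 7.9
position: [0.5137, 0.0142, 0.1196]
tool_rot: [[-0.047, -0.999, -0.0], [-0.999, 0.047, 0.0], [-0.0, 0.0, -1.0]]
ft_force: [0.3, -0.4, -1.0]
grip_width: 0.0187
time_s: 8.6
position: [0.5138, 0.0142, 0.1163]
tool_rot: [[-0.047, -0.999, 0.0], [-0.999, 0.047, -0.0], [0.0, -0.0, -1.0]]
ft_force: [-0.2, 0.4, -0.8]
grip_width: 0.0185
```

```bash
python3 -m crank '[0,0,0,0,0,-0.001,0, 0,0,0,0,0,0,0, 0,0,0,0,0,0,0, 0,0,0,0,0,0,0]'; python3 -m crank '[0,0,0,0,0,-0.0015,0, 0,0,0,0,0,-0.0015,0, 0,0,0,0,0,0,0, 0,0,0,0,0,0,0, 0,0,0,0,0,0,0]' 100;  python3 -c "
from h import *
for i in range(4): snap('wrist','z%d'%i); s=observe(); print(s['position'],s['ft_force'],s['wrist_torque'])"
```

```text
time_s: 9.0
position: [0.5139, 0.0142, 0.1155]
tool_rot: [[-0.047, -0.999, 0.0], [-0.999, 0.047, -0.0], [0.0, -0.0, -1.0]]
ft_force: [-1.5, 0.9, 2.5]
grip_width: 0.0183
time_s: 9.5
position: [0.5139, 0.0142, 0.1125]
tool_rot: [[-0.047, -0.999, 0.0], [-0.999, 0.047, -0.0], [0.0, -0.0, -1.0]]
ft_force: [-1.0, 0.1, 5.3]
grip_width: 0.0176
[0.51391279 0.01418538 0.11247342] [-1.26468412 -0.51318136  5.62261015] [0.0846676  0.29962903 0.01524489]
[0.51391417 0.01418436 0.11248992] [-0.66898743  0.6734127   5.46701609] [-0.00595212  0.2124231  -0.05464513]
[0.51392287 0.01418134 0.11249674] [-0.84215312 -1.08391658  5.51023663] [0.06098489 0.2679635  0.00165703]
[0.51392293 0.01419263 0.11248447] [-1.18122229 -0.17295368  5.38358115] [ 0.03641307  0.32627262 -0.00707844]
```

The force follows the spring (about 6 N at about 3.4 mm). Pressing on to the stop.

```bash
python3 -m crank '[0,0,0,0,0,-0.001,0, 0,0,0,0,0,-0.0005,0, 0,0,0,0,0,0,0, 0,0,0,0,0,0,0, 0,0,0,0,0,0,0]'; python3 -m crank '[0,0,0,0,0,-0.0005,0, 0,0,0,0,0,0,0, 0,0,0,0,0,0,0, 0,0,0,0,0,0,0, 0,0,0,0,0,0,0]'
python3 - <<'E'
from h import *
cr=[]
for n in('scene','side'):
    d=snap(n,n+'2'); u=proj(d,(.5138,.0136,.10)).astype(int); cr.append(cv2.resize(d['frame'][u[1]-30:u[1]+30,u[0]-32:u[0]+32,::-1],(400,375),interpolation=cv2.INTER_CUBIC))
d=snap('wrist','w9'); cr.append(cv2.resize(d['frame'][100:325,56:456,::-1],(800,225)[:2] if 0 else (400,225)))
a=np.hstack(cr[:2]); b=np.zeros((225,800,3),np.uint8); b[:,:400]=cr[2]
cv2.imwrite('pics/fin.png',np.vstack([a,b]))
s=observe(); print(s['position'],s['ft_force'],s['tool_rot'][:,2])
E
```

```text
time_s: 10.2
position: [0.5139, 0.0142, 0.1112]
tool_rot: [[-0.047, -0.999, 0.001], [-0.999, 0.047, -0.0], [0.0, -0.001, -1.0]]
ft_force: [-2.2, 0.6, 7.4]
grip_width: 0.0176
time_s: 10.7
position: [0.514, 0.0142, 0.1111]
tool_rot: [[-0.047, -0.999, 0.001], [-0.999, 0.047, -0.0], [0.0, -0.001, -1.0]]
ft_force: [-3.1, 0.1, 11.8]
grip_width: 0.0174
[0.51399314 0.01421472 0.11112166] [-2.8930025   0.1176166  12.12794544] [ 1.07089772e-03 -2.30727035e-04 -9.99999400e-01]
```

View pics/fin.png

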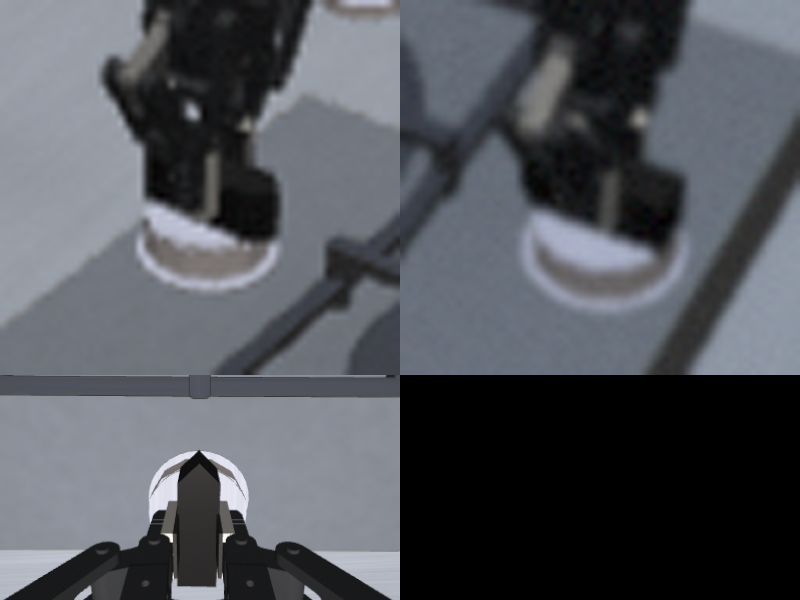

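The force jumped to 12 N with no further travel, so the valve is at its stop. The knob sits upright and concentric, just above the plate, and is still gripped. Handing in.

```bash
python3 -c "
from rig import *
print(close_job())"
```

```text
the job is handed in; nothing more can be done
None
```

I picked up the bar-grip knob, turned it about -3° to match the shaft's flat, and pushed it home. I then pressed the valve to its stop and handed in at about 11 s with the hand still holding it down. `close_job()` returns no verdict, so the result below is from my own last checks.

- **Home on the shaft:** The knob went on with almost no force until its underside was about 78 mm above the table, the expected home height.
- **Pressed down:** From there the force followed the spring. It jumped to about 12 N at 5 mm of travel with no further movement, which means the stop. The grip was set to 100 N.
- **Position and angle:** The last pictures show the knob upright and centred over its plate. The tool is vertical to within 0.001 rad. I estimate the flats match to about 1°.
- **Bystanders:** The arm's path stayed clear of the spare knob, tray, spoon and look-alikes, but I took no final picture of them.
- **Disagreements:** The first two-view estimate of the shaft differed by about 3 mm from the close wrist-camera one. I used the wrist-camera one, and the knob went on cleanly there. At the end there was about 3 N of sideways force, probably from the 1.1 mm bore clearance.

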